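# Seat the rocking lid of the key case

## Task

One of the four white lids of the blue key case is not fully home: it rocks when you press it, because one corner has not been pushed down. Press on the lids to find it and push that lid down until it lies level and firm like the other three, then take your hand away. Only press: do not lift or take out any lid, and leave everything else on the desk standing where it is.

Things in the scene. Friction and masses are not known exactly. Their poses are not given: they have to be found in the camera images.
- key_case: Blue square case for spare car keys, fixed to the desk, 172 x 172 mm, rim and cross rail (8 mm wide) 36 mm above the desk. It has a 2 x 2 array of square recesses, 74 mm wide, centred 41 mm from the case centre along its x and along its y; one lid in each. Origin: centre of its underside, z up, x away from the robot when its yaw is 0 (up to 0.35 rad).
- rail_middle (a point): Middle of the cross rail top. Just one lid (any), at one corner (any), lies on a push-fit stud 3.5 to 4.5 mm higher than the other posts: it lies a few mm high and rocks at a light press about the diagonal through that corner. The stud moves down stiffly: about 10 N pressed over that corner, 18 N or more on the lid middle; it stops level with the other posts and stays where left.
- lid_a: White square lid, 70 x 70 x 9 mm, 60 g, green key sign on top, in the far left recess. Origin: centre of its underside, z up, sides along the case sides. It rests loose, 2 mm play all round, on four posts, one under each corner (27 mm from its centre along both sides). Seated it is level and firm: underside 30 mm, top 39 mm above the desk, 3 mm above the rim.
- lid_b: White square lid, 70 x 70 x 9 mm, 60 g, green key sign on top, in the far right recess. Origin: centre of its underside, z up, sides along the case sides. It rests loose, 2 mm play all round, on four posts, one under each corner (27 mm from its centre along both sides). Seated it is level and firm: underside 30 mm, top 39 mm above the desk, 3 mm above the rim.
- lid_c: White square lid, 70 x 70 x 9 mm, 60 g, green key sign on top, in the near left recess. Origin: centre of its underside, z up, sides along the case sides. It rests loose, 2 mm play all round, on four posts, one under each corner (27 mm from its centre along both sides). Seated it is level and firm: underside 30 mm, top 39 mm above the desk, 3 mm above the rim.
- lid_d: White square lid, 70 x 70 x 9 mm, 60 g, green key sign on top, in the near right recess. Origin: centre of its underside, z up, sides along the case sides. It rests loose, 2 mm play all round, on four posts, one under each corner (27 mm from its centre along both sides). Seated it is level and firm: underside 30 mm, top 39 mm above the desk, 3 mm above the rim.
- stamp_red: Rubber stamp standing just left of the case, red knob, foot 32 x 46 mm, 60 mm tall. Origin: centre of its underside. Leave it standing.
- stamp_black: Rubber stamp standing just right of the case, black knob, foot 32 x 46 mm, 60 mm tall. Origin: centre of its underside. Leave it standing.
- car_key: Black car key lying beyond the case, 97 x 30 x 13 mm. Origin: centre of the underside of its fob. Leave it.
- mug: Blue mug, 82 mm across, 92 mm tall, on the left of the desk. Origin: centre of its underside. Leave it.
- stapler: Red and black stapler, about 135 x 34 x 50 mm, on the right. Origin: centre of its underside. Leave it.
- pen_box: Grey square pen box 80 x 80 x 90 mm with pens that stand up to 150 mm tall, on the right. Origin: centre of its underside. Leave it.
- ink_pad: Closed black ink pad under a clear cover (looks grey), 75 x 110 x 18 mm, on the left. Origin: centre of its underside. Leave it.
Mind the look-alikes: they are no part of the job. What is shaped like the lid_a but black, brown or red is not meant.

How it is judged:
By the outcome, as a careful person would: the job done as asked, in the order asked, and still so for the second after the job is handed in, with the robot touching nothing.
It also fails if it takes over 51 s, if anything falls off the work surface, if the arm or the gripper's body presses on something with over 40 N, if the wrist force passes 120 N, or if a joint passes its speed limit or range.

## Robot

A 7-joint arm with a two-finger parallel gripper is mounted at the origin on the work surface. World frame = base frame: x ahead of the robot, y to its left, z up, the work surface at z = 0. Lengths are in m, angles in rad, forces in N, time in s.
With the tool pointing down it reaches from about 0.4 to 0.85 m from the base axis. Payload 10.4 kg.
Tool frame: the origin (TCP) lies midway between the tips of the shut fingers; the grasp point (between the pads) lies 19 mm behind it (grasp_offset is the distance from the TCP to the grasp point, in m); z points along the fingers, y is the line along which they close (so a half turn about z gives the same grasp; the last joint's range is limited). The gripper opens to 85 mm and grips with 20 to 120 N. Pads are 22 mm wide; open, the fingers measure 114 mm over their backs; the gripper's body (76 mm by 85 mm) begins 54 mm behind the grasp point. The pads swing forward as they close: fully open they stand 13 mm farther back than shut.
Start: joints at [1.26, 0.332, -0.065, 1.46, 0.022, 1.35, -0.088], TCP at [0.177, -0.599, 0.231] pointing down, gripper open.
Joint ranges: [-2.6, 2.6], [-0.5, 2.12], [-1.47, 1.34], [0.16, 2.42], [-1.27, 4.41], [0.06, 2.06], [-2.6, 2.6]. Speed limits (rad/s): [2.22, 2.22, 2.79, 2.79, 3.14, 3.14, 3.14].

## Interface

Orientations are given as a 3x3 rotation matrix whose columns are the frame's x, y, z axes.
In Python, from workcell import observe, grab_frame, job_done, grasp_offset gives the robot as it stands.
- The arm moves only by the tool play_rows, never from a script. Its argument "plan" is a list that holds one entry, the list of rows, each a list of 7 numbers: the shift along the world's x, y, z in mm, then the turn, a rotation vector about the world's x, y, z in rad, then the finger opening in mm, from 0 to 85.4. In form: [[[dx, dy, dz, wx, wy, wz, hand], ...]]. A call has exactly 8 rows; each row shifts and turns the commanded pose from where the row before left it; what a row does not reach is not made up. A row lasts 1/12 s, in which the tool goes at most 41.7 mm and 7.16 degrees, less where a joint would pass 70% of its speed; a pose out of reach is approached as far as the arm can. A call with a gripper value outside its range is refused whole. The fingers move at their own pace and stop on an object; "squeeze" is the grip in N (left out, the last holds). Time passes only in rows, so rows that do not move let the fingers close, or fill a call up. It gives the time, the measured TCP pose, the force, the opening and the grip force at its end, in the units of the state.
- observe(): the state, without advancing time (a new reading comes with each control period).
- grab_frame(name): name is "scene" or "top"; returns a dict with "color" (480x640x3 uint8, red, green, blue), "z_map" (480x640 float32, m along the optical axis (not along the pixel's ray), 0 where there is no reading), "fx", "fy", "cx", "cy" (pixels), "T" (4x4, takes a point from camera to world coordinates). Camera axes: x right, y down, z forward; pixel columns grow to the right and rows downward; lengths in m; the calibration is good to about 2 mm. A picture is of the moment at which its call begins.
- job_done(): hands the job in; it is judged then, once.
The state is a dict: "time_s": time; "q": joint angles; "joint_velocities": joint speeds; "effort": joint torques, N m; "position": TCP position; "eef_rot": TCP orientation; "wrist_force": force on the tool from outside, world axes, zero at the start; "ft_torque": the same for the moment, N m; "width": finger opening in m; "finger_force": force on a finger pad.
Only numpy, scipy, OpenCV 4.12 (cv2) and the standard library are available. Lean on these libraries where they do the work, as an engineer would, in place of code of your own. Each camera call takes 0.05 s, during which the arm holds its last target. There are 200 camera calls.

## Working session

There is one attempt and no reset: what is moved stays moved. The work goes in short steps, Python scripts to look and compute and a tool call to move; the robot and the scene stay as the last step left them, time stands still between calls to the robot, and variables do not carry over. Pictures are saved under pics/ and viewed, at most 10 in all, crops included, and the job is handed in when it is done.

Besides the shell and the picture viewer there is one more tool, called after "Request:" by a JSON object that holds its "op" and its "data", one argument or row to a line. play_rows: Moves the arm, as the interface text tells. Its arguments: {"type":"object","properties":{"plan":{"type":"array"},"squeeze":{"type":"number"}},"required":["plan"]}

```bash
mkdir -p pics
cat > h.py <<'E'
import numpy as np,cv2
from workcell import *
def pts(f):
    z=f["z_map"];v,u=np.mgrid[:480,:640]
    P=np.stack([(u-f["cx"])/f["fx"]*z,(v-f["cy"])/f["fy"]*z,z,np.ones_like(z)],-1)
    return (P@f["T"].T)[...,:3]
E
python3 - <<'E'
from h import *
for n in("scene","top"):
    f=grab_frame(n);cv2.imwrite(f"pics/{n}0.png",f["color"][...,::-1]);np.save(n+".npy",pts(f));print(n,f["T"].round(3).tolist(),f["fx"])
s=observe();print(s["time_s"],s["position"],s["eef_rot"],s["wrist_force"],s["width"],grasp_offset)
E
```

```text
scene [[0.464, 0.638, -0.614, 1.251], [0.885, -0.347, 0.31, -0.352], [-0.015, -0.687, -0.726, 0.917], [0.0, 0.0, 0.0, 1.0]] 509.8812155492823
top [[-0.026, -0.996, 0.086, 0.402], [-1.0, 0.026, 0.0, 0.008], [-0.003, -0.086, -0.996, 1.593], [0.0, 0.0, 0.0, 1.0]] 575.4079495360581
0.1 [ 0.17732932 -0.59894813  0.23059041] [[ 9.58866083e-01  2.83858599e-01 -3.62341813e-04]
 [ 2.83858830e-01 -9.58865248e-01  1.26502346e-03]
 [ 1.16508136e-05 -1.31584201e-03 -9.99999134e-01]] [ 0.06096612  1.28813966 -0.23521912] 0.08536801128763422 0.0187
```

View pics/top0.png

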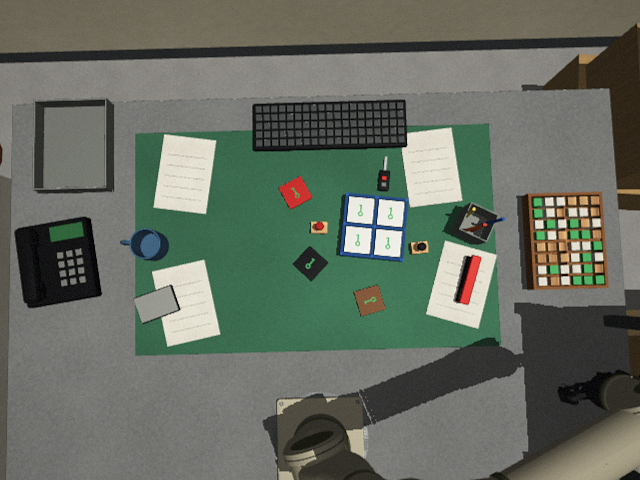

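View pics/scene0.png

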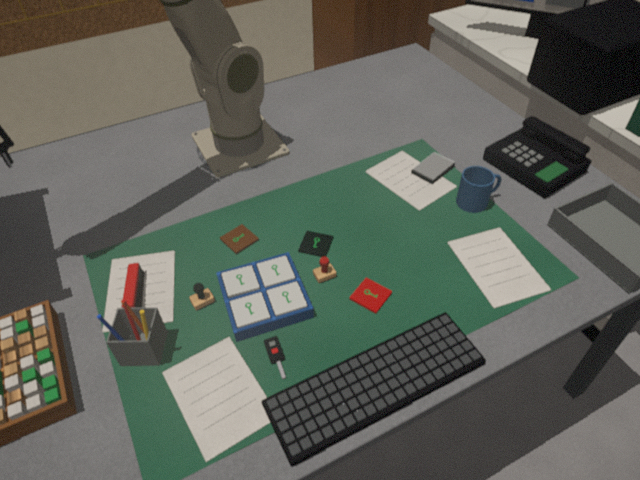

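The top view shows the case with corners at about (343,193), (408,197), (404,261) and (339,256), and the stamps at (319,228) and (419,247). The scene view shows the case around (265,295). Next I'll fit planes to the lids using depth.

Run:
```python
from h import *
P=np.load("top.npy");c=cv2.imread("pics/top0.png");hsv=cv2.cvtColor(c,cv2.COLOR_BGR2HSV)
m=np.zeros((480,640),bool);m[188:266,334:412]=1
blue=m&(cv2.inRange(hsv,(100,90,50),(130,255,255))>0)
wh=m&(c.min(2)>170)
Q=P[(blue|wh)&(P[...,2]>.025)&(P[...,2]<.06)]
r=cv2.minAreaRect((Q[:,:2]*1000).astype(np.float32));print(r,len(Q))
cx=np.array(r[0])/1000;a=np.radians(r[2]);a=(a+np.pi/4)%(np.pi/2)-np.pi/4;print(cx,a)
R=np.array([[np.cos(a),-np.sin(a)],[np.sin(a),np.cos(a)]])
for n in("top","scene"):
  P=np.load(n+".npy");L=(P[...,:2]-cx)@R
  rail=(P[...,2]>.02)&(P[...,2]<.06)
  for k,(x,y) in dict(a=(41,41),b=(41,-41),c=(-41,41),d=(-41,-41)).items():
    s=rail&(abs(L[...,0]*1e3-x)<30)&(abs(L[...,1]*1e3-y)<30)
    A=np.c_[L[s]*1e3-[x,y],np.ones(s.sum())];z=P[s][:,2]*1e3
    co=np.linalg.lstsq(A,z,rcond=None)[0];print(n,k,s.sum(),"z%.2f slope*27 %.2f %.2f"%(co[2],co[0]*27,co[1]*27),(z-A@co).std().round(2))
for nm,(u,v) in dict(red=(319,228),black=(419,247)).items(): 
  P=np.load("top.npy");print(nm,P[v,u], (P[v,u,:2]-cx)@R)
```

```text
((571.1708984375, -160.55502319335938), (172.78915405273438, 172.6416473388672), 82.83960723876953) 3608
[ 0.5711709  -0.16055502] -0.12497242941944009
top a 480 z38.79 slope*27 0.49 0.24 3.49
top b 483 z38.47 slope*27 -0.30 -0.32 3.43
top c 485 z38.66 slope*27 0.30 -0.05 3.68
top d 492 z40.65 slope*27 0.51 -0.90 3.52
scene a 612 z39.86 slope*27 -0.15 0.18 1.66
scene b 651 z39.70 slope*27 -0.08 0.02 1.63
scene c 534 z39.78 slope*27 -0.11 0.05 1.66
scene d 549 z41.73 slope*27 0.75 -0.85 1.85
red [ 0.56827524 -0.01120142  0.06251541] [-0.02148961  0.14782787]
black [ 0.51048801 -0.27672037  0.06034162] [-0.04572992 -0.12282335]
```

Both cameras show lid_d (near right) standing 2 mm high and tilted. Its far-right corner is highest, about +4 mm. I'll go above that corner with the fingers shut.

Request:
{"op": "play_rows", "data": {
  "plan": [
    [[23,23.5,0,0,0,-0.052,0],[23,23.5,0,0,0,-0.052,0],[23,23.5,0,0,0,-0.052,0],[23,23.5,0,0,0,-0.052,0],[23,23.5,0,0,0,-0.052,0],[23,23.5,0,0,0,-0.052,0],[23,23.5,0,0,0,-0.052,0],[23,23.5,0,0,0,-0.052,0]]
  ],
  "squeeze": 30
}}

```text
time_s: 0.77
position: [0.3622, -0.4099, 0.2311]
eef_rot: [[0.991, -0.13, -0.0], [-0.13, -0.991, 0.0], [-0.0, -0.0, -1.0]]
wrist_force: [0.6, -1.1, -0.6]
width: -0.0
finger_force: 0.0
```

Request:
{"op": "play_rows", "data": {
  "plan": [
    [[23,23.5,0,0,0,0,0],[23,23.5,0,0,0,0,0],[23,23.5,0,0,0,0,0],[23,23.5,0,0,0,0,0],[23,23.5,0,0,0,0,0],[23,23.5,0,0,0,0,0],[23,23.5,0,0,0,0,0],[23,23.5,0,0,0,0,0]]
  ]
}}

```text
time_s: 1.43
position: [0.5462, -0.222, 0.2311]
eef_rot: [[0.992, -0.128, -0.0], [-0.128, -0.992, 0.0], [-0.0, 0.0, -1.0]]
wrist_force: [0.5, -1.2, 0.3]
width: -0.0003
finger_force: 0.0
```

Request:
{"op": "play_rows", "data": {
  "plan": [
    [[0,0,-25,0,0,0,0],[0,0,-25,0,0,0,0],[0,0,-25,0,0,0,0],[0,0,-25,0,0,0,0],[0,0,-25,0,0,0,0],[0,0,-25,0,0,0,0],[0,-1,-20,0,0,0,0],[0,0,0,0,0,0,0]]
  ]
}}

```text
time_s: 2.1
position: [0.5425, -0.2235, 0.0567]
eef_rot: [[0.992, -0.128, -0.007], [-0.128, -0.992, 0.003], [-0.007, -0.002, -1.0]]
wrist_force: [-0.3, -0.4, -0.2]
width: 0.0002
finger_force: 0.0
```

Run:
```python
from h import *
f=grab_frame("scene");cv2.imwrite("pics/s1.png",cv2.resize(f["color"][220:360,180:360,::-1],None,fx=4,fy=4))
```

```text
(no output)
```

View pics/s1.png

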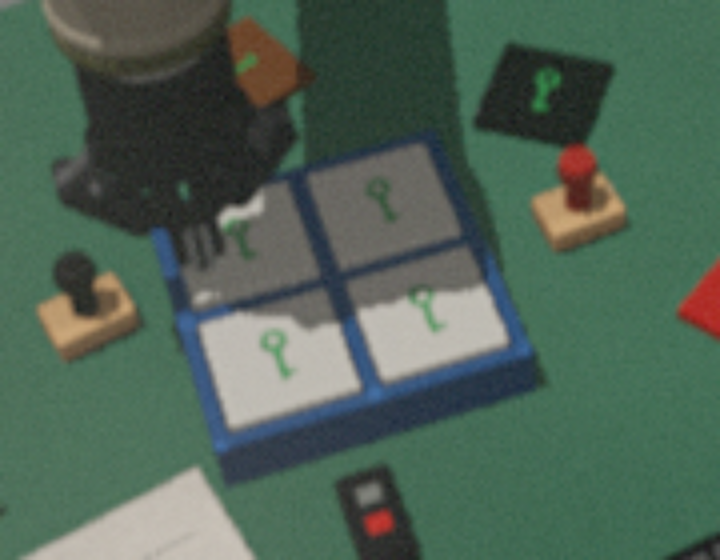

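The fingertips, at about (200,260) in the crop, stand over the far-right corner of lid_d, clear of both stamps. Next I'll press in small steps.

Request:
{"op": "play_rows", "data": {
  "plan": [
    [[2,0,-3,0,0,0,0],[1,0,-3,0,0,0,0],[0,0,-2,0,0,0,0],[0,0,-2,0,0,0,0],[0,0,-1,0,0,0,0],[0,0,-1,0,0,0,0],[0,0,-1,0,0,0,0],[0,0,0,0,0,0,0]]
  ]
}}

```text
time_s: 2.82
position: [0.5483, -0.2243, 0.0483]
eef_rot: [[0.992, -0.128, -0.0], [-0.128, -0.992, -0.0], [-0.0, 0.0, -1.0]]
wrist_force: [-0.2, -0.2, 0.4]
width: -0.0002
finger_force: 0.0
```

Request:
{"op": "play_rows", "data": {
  "plan": [
    [[0,0,-0.5,0,0,0,0],[0,0,-0.5,0,0,0,0],[0,0,-0.5,0,0,0,0],[0,0,-0.5,0,0,0,0],[0,0,0,0,0,0,0],[0,0,0,0,0,0,0],[0,0,0,0,0,0,0],[0,0,0,0,0,0,0]]
  ]
}}

```text
time_s: 3.48
position: [0.5485, -0.2243, 0.0464]
eef_rot: [[0.992, -0.128, 0.0], [-0.128, -0.992, -0.0], [0.0, 0.0, -1.0]]
wrist_force: [-0.2, -0.2, -1.2]
width: 0.0002
finger_force: 0.0
```

Request:
{"op": "play_rows", "data": {
  "plan": [
    [[0,0,-0.5,0,0,0,0],[0,0,-0.5,0,0,0,0],[0,0,-0.5,0,0,0,0],[0,0,-0.5,0,0,0,0],[0,0,-0.5,0,0,0,0],[0,0,-0.5,0,0,0,0],[0,0,0,0,0,0,0],[0,0,0,0,0,0,0]]
  ]
}}

```text
time_s: 4.15
position: [0.5484, -0.2243, 0.0433]
eef_rot: [[0.992, -0.128, -0.0], [-0.128, -0.992, -0.0], [-0.0, 0.0, -1.0]]
wrist_force: [-0.5, 0.4, -0.1]
width: -0.0003
finger_force: 0.0
```

Request:
{"op": "play_rows", "data": {
  "plan": [
    [[0,0,-0.5,0,0,0,0],[0,0,-0.5,0,0,0,0],[0,0,0,0,0,0,0],[0,0,0,0,0,0,0],[0,0,0,0,0,0,0],[0,0,0,0,0,0,0],[0,0,0,0,0,0,0],[0,0,0,0,0,0,0]]
  ]
}}

```text
time_s: 4.82
position: [0.5487, -0.2245, 0.0428]
eef_rot: [[0.992, -0.128, 0.001], [-0.128, -0.992, -0.0], [0.001, 0.0, -1.0]]
wrist_force: [-0.7, 0.6, 5.8]
width: -0.0001
finger_force: 2.7
```

Contact came at 43 mm, about 4 mm high, which confirms this corner. I'll keep pushing.

Request:
{"op": "play_rows", "data": {
  "plan": [
    [[0,0,-0.5,0,0,0,0],[0,0,-0.5,0,0,0,0],[0,0,-0.5,0,0,0,0],[0,0,-0.5,0,0,0,0],[0,0,0,0,0,0,0],[0,0,0,0,0,0,0],[0,0,0,0,0,0,0],[0,0,0,0,0,0,0]]
  ]
}}

```text
time_s: 5.48
position: [0.5488, -0.2245, 0.041]
eef_rot: [[0.992, -0.128, 0.001], [-0.128, -0.992, -0.001], [0.001, 0.0, -1.0]]
wrist_force: [-1.2, -0.7, 8.0]
width: 0.0001
finger_force: 3.7
```

Request:
{"op": "play_rows", "data": {
  "plan": [
    [[0,0,-0.5,0,0,0,0],[0,0,-0.5,0,0,0,0],[0,0,-0.5,0,0,0,0],[0,0,0,0,0,0,0],[0,0,0,0,0,0,0],[0,0,0,0,0,0,0],[0,0,0,0,0,0,0],[0,0,0,0,0,0,0]]
  ]
}}

```text
time_s: 6.15
position: [0.5488, -0.2246, 0.0395]
eef_rot: [[0.992, -0.128, 0.001], [-0.128, -0.992, -0.001], [0.001, 0.001, -1.0]]
wrist_force: [-2.4, 0.9, 6.2]
width: -0.0003
finger_force: 3.8
```

Request:
{"op": "play_rows", "data": {
  "plan": [
    [[0,0,-0.5,0,0,0,0],[0,0,-0.5,0,0,0,0],[0,0,0,0,0,0,0],[0,0,0,0,0,0,0],[0,0,0,0,0,0,0],[0,0,0,0,0,0,0],[0,0,0,0,0,0,0],[0,0,0,0,0,0,0]]
  ]
}}

```text
time_s: 6.82
position: [0.5489, -0.2247, 0.039]
eef_rot: [[0.992, -0.128, 0.001], [-0.128, -0.992, -0.001], [0.001, 0.001, -1.0]]
wrist_force: [-3.8, 0.7, 11.7]
width: -0.0001
finger_force: 6.0
```

Request:
{"op": "play_rows", "data": {
  "plan": [
    [[0,0,-0.5,0,0,0,0],[0,0,-0.5,0,0,0,0],[0,0,0,0,0,0,0],[0,0,0,0,0,0,0],[0,0,0,0,0,0,0],[0,0,0,0,0,0,0],[0,0,0,0,0,0,0],[0,0,0,0,0,0,0]]
  ]
}}

```text
time_s: 7.48
position: [0.549, -0.2248, 0.0389]
eef_rot: [[0.992, -0.128, 0.001], [-0.128, -0.992, -0.001], [0.001, 0.001, -1.0]]
wrist_force: [-6.3, 0.4, 21.0]
width: 0.0
finger_force: 10.0
```

The corner is now firm at 38.9 mm and 21 N. I'll press a little more, then lift off.

Request:
{"op": "play_rows", "data": {
  "plan": [
    [[0,0,-0.5,0,0,0,0],[0,0,0,0,0,0,0],[0,0,0,0,0,0,0],[0,0,0,0,0,0,0],[0,0,2,0,0,0,0],[0,0,3,0,0,0,0],[0,0,5,0,0,0,0],[0,0,10,0,0,0,0]]
  ]
}}

```text
time_s: 8.15
position: [0.5476, -0.2239, 0.0556]
eef_rot: [[0.992, -0.128, -0.002], [-0.128, -0.992, 0.001], [-0.002, -0.001, -1.0]]
wrist_force: [0.3, 0.7, 0.2]
width: -0.0001
finger_force: 0.0
```

Request:
{"op": "play_rows", "data": {
  "plan": [
    [[0,0,30,0,0,0,0],[0,0,35,0,0,0,0],[0,0,35,0,0,0,0],[0,0,35,0,0,0,0],[0,0,30,0,0,0,0],[-25,-25,0,0,0,0,0],[-25,-25,0,0,0,0,0],[-25,-25,0,0,0,0,0]]
  ]
}}

```text
time_s: 8.82
position: [0.4729, -0.2997, 0.2226]
eef_rot: [[0.992, -0.126, 0.001], [-0.126, -0.992, -0.001], [0.001, 0.001, -1.0]]
wrist_force: [-0.0, -0.5, -1.2]
width: 0.0001
finger_force: 0.0
```

Request:
{"op": "play_rows", "data": {
  "plan": [
    [[-25,-25,0,0,0,0,0],[-25,-25,0,0,0,0,0],[-25,-25,0,0,0,0,0],[-25,-25,0,0,0,0,0],[-25,-25,0,0,0,0,0],[-20,-20,0,0,0,0,0],[-20,-20,0,0,0,0,0],[0,0,0,0,0,0,0]]
  ]
}}

```text
time_s: 9.48
position: [0.3029, -0.4685, 0.2218]
eef_rot: [[0.991, -0.136, -0.002], [-0.136, -0.991, -0.002], [-0.002, 0.002, -1.0]]
wrist_force: [0.3, 0.2, 0.2]
width: 0.0004
finger_force: 0.0
```

Run:
```python
from h import *
cx=np.array([.57117,-.16056]);a=-.125
R=np.array([[np.cos(a),-np.sin(a)],[np.sin(a),np.cos(a)]])
for n in("top","scene"):
  F=[grab_frame(n) for _ in range(3)]
  if n=="scene": cv2.imwrite("pics/s2.png",cv2.resize(F[0]["color"][220:360,180:360,::-1],None,fx=4,fy=4))
  P=np.concatenate([pts(f) for f in F]);L=(P[...,:2]-cx)@R
  for k,(x,y) in dict(a=(41,41),b=(41,-41),c=(-41,41),d=(-41,-41)).items():
    s=(P[...,2]>.02)&(P[...,2]<.06)&(abs(L[...,0]*1e3-x)<30)&(abs(L[...,1]*1e3-y)<30)
    A=np.c_[L[s]*1e3-[x,y],np.ones(s.sum())];z=P[s][:,2]*1e3
    co=np.linalg.lstsq(A,z,rcond=None)[0];print(n,k,s.sum(),"z%.2f slope*27 %.2f %.2f"%(co[2],co[0]*27,co[1]*27))
```

```text
top a 1439 z38.75 slope*27 -0.05 0.08
top b 1441 z38.65 slope*27 -0.13 0.02
top c 1461 z38.69 slope*27 0.07 -0.06
top d 1462 z38.59 slope*27 0.19 -0.18
scene a 1864 z39.79 slope*27 -0.12 0.08
scene b 1966 z39.70 slope*27 -0.03 -0.02
scene c 1616 z39.85 slope*27 -0.01 -0.02
scene d 1684 z39.88 slope*27 -0.06 -0.18
```

View pics/s2.png

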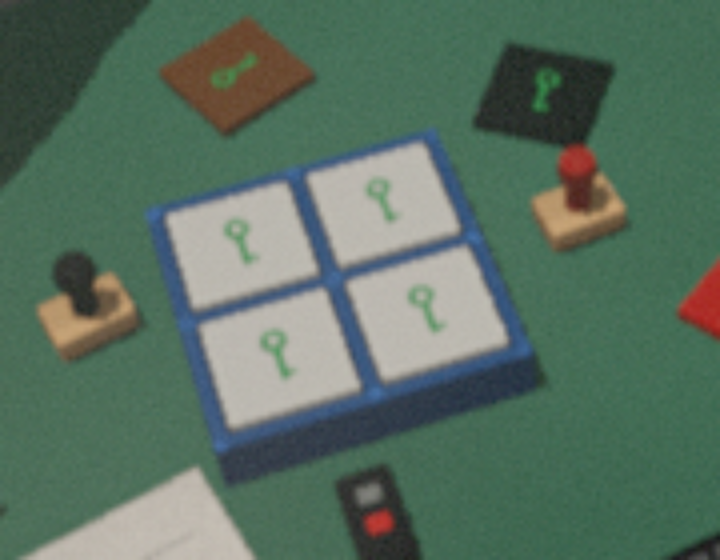

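All four lids look level, and the stamps and key are undisturbed. Lid_d still shows a slight slope, so I'll average more frames before handing in.

Run:
```python
from h import *
cx=np.array([.57117,-.16056]);a=-.125
R=np.array([[np.cos(a),-np.sin(a)],[np.sin(a),np.cos(a)]])
P=np.concatenate([pts(grab_frame("scene")) for _ in range(25)]);L=(P[...,:2]-cx)@R
for k,(x,y) in dict(a=(41,41),b=(41,-41),c=(-41,41),d=(-41,-41)).items():
    s=(P[...,2]>.02)&(P[...,2]<.06)&(abs(L[...,0]*1e3-x)<30)&(abs(L[...,1]*1e3-y)<30)
    A=np.c_[L[s]*1e3-[x,y],np.ones(s.sum())];z=P[s][:,2]*1e3
    co=np.linalg.lstsq(A,z,rcond=None)[0];print(k,"z%.2f slope*27 %.2f %.2f"%(co[2],co[0]*27,co[1]*27))
print(observe()["time_s"])
```

```text
a z39.73 slope*27 -0.07 -0.02
b z39.76 slope*27 -0.06 -0.03
c z39.84 slope*27 -0.04 0.01
d z39.85 slope*27 -0.02 0.01
11.0333
```

Lid_d now matches the other three in height and slope, so I'm handing in.

```bash
python3 -c "
from workcell import *
print(job_done())"
```

```text
the job is handed in; nothing more can be done
None
```

The loose lid was lid_d (near right): I pressed its far-right corner down about 4 mm until it was firm, it now measures level with the other three, and I moved the hand clear and handed the job in at about 11 s.

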